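Build a stepped polishing head on the arbor

ROBOT

A 7-joint arm with a two-finger parallel gripper is mounted at the origin on the work surface. World frame = base frame: x ahead of the robot, y to its left, z up, the work surface at z = 0. Lengths are in mm, angles in rad, forces in N, time in s.
With the tool pointing down it reaches from about 425 to 925 mm from the base axis. Payload 6.8 kg.
Tool frame: the origin (TCP) lies at the very end of the fingers, on their centre line; the grasp point (between the pads) lies manip.grip_point_offset behind it (manip.grip_point_offset is the distance from the TCP to the grasp point, in mm); z points along the fingers, y is the line along which they close (so a half turn about z gives the same grasp; the last joint's range is limited). The gripper opens to 88 mm and grips with 3 to 60 N. Pads are 20 mm wide; open, the fingers measure 115 mm over their backs; the gripper's body (75 mm by 178 mm) begins 61 mm behind the grasp point.
Start: joints at [-1.443, 0.477, 0.022, 1.555, -0.011, 1.109, -0.083], TCP at [157.689, 656.34, 222.664] pointing down, gripper open.
Joint ranges: [-2.96, 2.96], [-0.34, 2.1], [-1.41, 1.46], [0.24, 2.44], [-1.37, 4.51], [0.17, 1.92], [-2.96, 2.96]. Speed limits (rad/s): [2.39, 2.39, 3.14, 3.14, 3.14, 3.14, 3.14].

INTERFACE

Orientations are given as a unit quaternion [x, y, z, w].
In Python, from station import manip gives the robot as it stands.
- The arm moves only by the shell command python3 -m jog 'ROWS'. ROWS is JSON, a list of rows, each a list of 7 numbers: the shift along the world's x, y, z in m, then the turn, a rotation vector about the world's x, y, z in degrees, then the finger opening in m, from 0 to 0.0878. A call has exactly 5 rows; each row shifts and turns the commanded pose from where the row before left it; what a row does not reach is not made up. A row lasts 1/12 s, in which the tool goes at most 41.7 mm and 7.16 degrees, less where a joint would pass 70% of its speed; a pose out of reach is approached as far as the arm can. A call is refused whole if a number of a shift passes 0.0417 or a number of a turn 7.16, either way. A call with a gripper value outside its range is refused whole. The fingers move at their own pace and stop on an object; the grip force is fixed at half the most. Time passes only in rows, so rows that do not move let the fingers close, or fill a call up. It gives the time, the measured TCP pose, the force, the opening and the grip force at its end, in the units of the state.
- manip.get_obs(): the state, without advancing time (a new reading comes with each control period).
- manip.read_camera(name): name is "scene" or "top" or "wrist"; returns the picture (400x640x3 uint8, red, green, blue); there is no depth.
- manip.calibration(name): a dict with "camera_matrix" (3x3 intrinsics, pixels), "view" (4x4, takes a point from world to camera coordinates); the wrist camera has in their place "T_tool_cam" (4x4, takes a point from camera to tool coordinates, whose origin is the TCP and whose axes are the flange's). Camera axes: x right, y down, z forward; pixel columns grow to the right and rows downward; lengths in mm; the calibration is good to about 2 mm. A picture is of the moment at which its call begins: read the wrist's pose just before it. calibration takes no time and is no camera call.
- manip.job_done(): hands the job in; it is judged then, once.
Trained networks look in the newest picture that a camera, given by its name, has taken for a name from the list of things; names that differ only in an ending like _2 or _b are one class to them, and where a whole thing is asked for, a point or a joint stands for the part that bears it (a point fixed in the world has none). Each returns a list of dicts, best first, with "conf" (0 to 1); they miss things now and then, are a little off and sometimes report something else, mostly with a low value. They report only what shows in the picture. A call takes as long as a camera call. They do not tell look-alikes from the thing itself.
- manip.search_frame(camera, target): "rect" ([left, top, right, bottom] in pixels, round what is visible of it).
- manip.regions_of(camera, target): "mask" (400x640 bool, what is visible of it) and "rect" ([left, top, right, bottom] in pixels, round what is visible of it).
The state is a dict: "time_s": time; "qpos": joint angles; "qd": joint speeds; "tau": joint torques, N m; "tcp_pos": TCP position; "orientation": TCP orientation; "wrist_force": force on the tool from outside, world axes, zero at the start; "ft_torque": the same for the moment, N m; "width": finger opening in mm; "grasp_force": force on a finger pad.
Only numpy, scipy, OpenCV 4.12 (cv2) and the standard library are available. Lean on these libraries where they do the work, as an engineer would, in place of code of your own. Each camera call takes 0.05 s, during which the arm holds its last target. There are 200 camera calls.

TASK

Build up the stepped polishing head: thread the three bored wooden laps onto the upright arbor, the widest first at the bottom, then the middle one, then the narrowest on top, each lying flat and fully home on what is beneath it. Lower each lap gently down the arbor, do not let it drop, and leave the disc without a hole, the copper bangle and the steel block where they lie.

Things in the scene. Friction and masses are not known exactly. Their poses are not given: they have to be found in the camera images.
- arbor_stand: fixed steel stand bolted to the bench: round foot 84 mm across and 12 mm high with three small brass bolt heads, on it a round shoulder 30 mm across up to 42 mm height, and from there a bare upright arbor 14 mm in diameter that rises 54 mm to its tip, tapering over the last 10 mm to 6 mm; the whole is 96 mm high. Origin at the centre of its underside, z up along the arbor
- arbor_seat (a point): centre of the shoulder's flat top, on the arbor's axis, 42 mm over the bench: the widest lap's underside rests here; z up along the arbor
- arbor_tip (a point): top of the arbor, on its axis, 96 mm over the bench, 54 mm over the seat
- lap_wide_mid (a point): centre of the wide lap: flat pale wooden ring (the widest of the three), 64 mm outside diameter, 14 mm thick, with an 18 mm through bore, lying flat and loose on the bench. The point is on the bore's axis at half thickness, 7 mm over its underside; z is the bore's axis. Both faces are alike. Same body as lap_wide
- lap_wide: the wide lap again, with its origin at the centre of its underside; z is the bore's axis
- lap_middle_mid (a point): centre of the middle lap: flat pale wooden ring (the middle of the three), 52 mm outside diameter, 14 mm thick, with an 18 mm through bore, lying flat and loose on the bench. The point is on the bore's axis at half thickness, 7 mm over its underside; z is the bore's axis. Both faces are alike. Same body as lap_middle
- lap_middle: the middle lap again, with its origin at the centre of its underside; z is the bore's axis
- lap_narrow_mid (a point): centre of the narrow lap: flat pale wooden ring (the narrowest of the three), 40 mm outside diameter, 14 mm thick, with an 18 mm through bore, lying flat and loose on the bench. The point is on the bore's axis at half thickness, 7 mm over its underside; z is the bore's axis. Both faces are alike. Same body as lap_narrow
- lap_narrow: the narrow lap again, with its origin at the centre of its underside; z is the bore's axis
- plain_disc: bystander: plain pale wooden disc WITHOUT a hole, 56 mm across, 14 mm thick, among the laps; origin at the centre of its underside
- bangle: bystander: thin copper bangle lying flat, 72 mm outside, 62 mm inside, 8 mm high, among the laps; origin at the centre of its underside
- bench_block: bystander: solid steel block 80 x 80 x 25 mm at the left; origin at the centre of its underside
Not all that is in view belongs to the job. What is shaped like the lap_wide but purple is not meant. Leave any purple look-alike of the lap_middle alone.

How it is judged (in metres and radians):
On the way, in this order (a step that is already met when the one before it is completed fails the run):
1. the wide lap is home on the arbor, on the shoulder (horizontal distance between lap_wide_mid and arbor_seat below 0.005 m and z of lap_wide_mid in the frame of arbor_seat between 0.004 and 0.01 m and angle between the z axis of lap_wide_mid and the z axis of arbor_seat, either way round below 0.1 rad), for 0.2 s.
2. the middle lap is home on the arbor, on the wide lap (horizontal distance between lap_middle_mid and arbor_seat below 0.005 m and z of lap_middle_mid in the frame of arbor_seat between 0.018 and 0.024 m and angle between the z axis of lap_middle_mid and the z axis of arbor_seat, either way round below 0.1 rad), for 0.2 s.
3. the narrow lap is home on the arbor, on the middle lap (horizontal distance between lap_narrow_mid and arbor_seat below 0.005 m and z of lap_narrow_mid in the frame of arbor_seat between 0.032 and 0.038 m and angle between the z axis of lap_narrow_mid and the z axis of arbor_seat, either way round below 0.1 rad), for 0.2 s.
At the end, for the whole second after the job is handed in: all three laps are on the arbor in the order wide, middle, narrow from the bottom: each centre within 5 mm of the arbor's axis and within 3 mm of 7, 21 and 35 mm over the shoulder, flat within 0.1 rad, released and at rest (all of step 1 and all of step 2 and all of step 3 and contact force between each of lap_wide, lap_middle, lap_narrow and the fingers below 0.1 N and linear speed of each of lap_wide, lap_middle, lap_narrow below 0.02 m/s); the robot touches nothing.
It fails at once if a lap dropped down the arbor (over 0.5 m/s while on it: a free fall of about 13 mm) ((horizontal distance between lap_wide_mid and arbor_seat below 0.012 m and z of lap_wide_mid in the frame of arbor_seat below 0.06 m and linear speed of lap_wide above 0.5 m/s) or (horizontal distance between lap_middle_mid and arbor_seat below 0.012 m and z of lap_middle_mid in the frame of arbor_seat below 0.06 m and linear speed of lap_middle above 0.5 m/s) or (horizontal distance between lap_narrow_mid and arbor_seat below 0.012 m and z of lap_narrow_mid in the frame of arbor_seat below 0.06 m and linear speed of lap_narrow above 0.5 m/s)).
It fails at once if the plain disc, the bangle or the steel block was moved by more than 20 mm (distance of any of plain_disc, bangle, bench_block from where it was at the start of the episode above 0.02 m).
It also fails if it takes over 72 s, if anything falls off the work surface, if the arm or the gripper's body presses on something with over 40 N, if the wrist force passes 120 N, or if a joint passes its speed limit or range.

## Working session

There is one attempt and no reset: what is moved stays moved. The work goes in short steps, Python scripts to look and compute and a shell command to move; the robot and the scene stay as the last step left them, time stands still between calls to the robot, and variables do not carry over. Pictures are saved under pics/ and viewed, at most 10 in all, crops included, and the job is handed in when it is done.

```bash
mkdir -p pics; ls; cat > h.py <<'E'
import numpy as np, cv2
from station import manip
from scipy.spatial.transform import Rotation as R
def cam(name,o=None):
    c=manip.calibration(name);K=np.array(c["camera_matrix"])
    if "view" in c: return K,np.array(c["view"])
    o=o or manip.get_obs();T=np.eye(4);T[:3,:3]=R.from_quat(o["orientation"]).as_matrix();T[:3,3]=o["tcp_pos"]
    return K,np.linalg.inv(T@np.array(c["T_tool_cam"]))
def px2w(K,V,uv,z):
    d=V[:3,:3].T@np.linalg.solve(K,[uv[0],uv[1],1.]);c=-V[:3,:3].T@V[:3,3]
    return c+d*(z-c[2])/d[2]
def w2px(K,V,p):
    q=K@(V[:3,:3]@np.array(p,float)+V[:3,3]);return q[:2]/q[2]
E
python3 - <<'E'
from h import *
o=manip.get_obs();print(o["time_s"],o["tcp_pos"],o["orientation"],manip.grip_point_offset,o["width"])
for n in ["top","scene"]:
    im=manip.read_camera(n);cv2.imwrite(f"pics/{n}0.png",im[:,:,::-1])
    K,V=cam(n);print(n,"cam at",-V[:3,:3].T@V[:3,3])
    if n=="top":
        for t,z in [("lap_wide",14),("lap_middle",14),("lap_narrow",14),("plain_disc",14),("bangle",8),("bench_block",25),("arbor_stand",12)]:
            for r in manip.regions_of(n,t)[:4]:
                a=r["rect"];m=r["mask"];cs,_=cv2.findContours(m.astype(np.uint8),0,2);c=max(cs,key=cv2.contourArea)
                w=np.array([px2w(K,V,p[0],z)[:2] for p in c],np.float32);(cc,rad)=cv2.minEnclosingCircle(w)
                print(t,round(r["conf"],2),np.round(a),np.round(cc,1),round(2*rad,1),im[m].mean(0).round())
E
```

```text
pics
0.0 [157.57454605 655.74248403 221.70234103] [ 1.17628421e-01  9.93057268e-01 -9.02933012e-04 -3.03437231e-05] 18.700000000000003 88.03538132648148
top cam at [ 339.20409122    3.17264991 1056.18160312]
lap_wide 0.85 [400. 244. 425. 262.] [ 356.2 -249.6] 62.7 [201.  99. 220.]
lap_wide 0.79 [399. 199. 426. 221.] [ 470.9 -253.2] 67.1 [227. 184. 130.]
lap_wide 0.61 [444. 203. 462. 220.] [ 464.7 -367.6] 62.4 [189.  87. 214.]
lap_middle 0.68 [357. 202. 374. 223.] [ 467.6 -117.4] 51.7 [234. 193. 136.]
lap_middle 0.47 [325. 194. 340. 212.] [497.5 -21.5] 52.7 [182.  85. 201.]
lap_narrow 0.6 [380. 137. 394. 152.] [ 663.6 -172.7] 38.8 [225. 181. 125.]
plain_disc 0.71 [305. 140. 320. 156.] [654.8  41.1] 55.9 [233. 190. 132.]
bangle 0.48 [421. 146. 442. 167.] [ 643.6 -327. ] 53.4 [199. 114.  70.]
bangle 0.18 [378. 139. 394. 150.] [ 666.3 -172.9] 41.6 [219. 175. 120.]
bench_block 0.57 [159. 209. 195. 241.] [426.2 412.1] 111.4 [192. 191. 203.]
arbor_stand 0.84 [255. 177. 283. 209.] [518.5 155.4] 88.8 [118. 117. 123.]
arbor_stand 0.68 [403. 198. 427. 222.] [ 470.5 -255.5] 66.8 [222. 178. 126.]
scene cam at [ 992.15687797 -332.19659905  750.10281029]
```

View pics/top0.png

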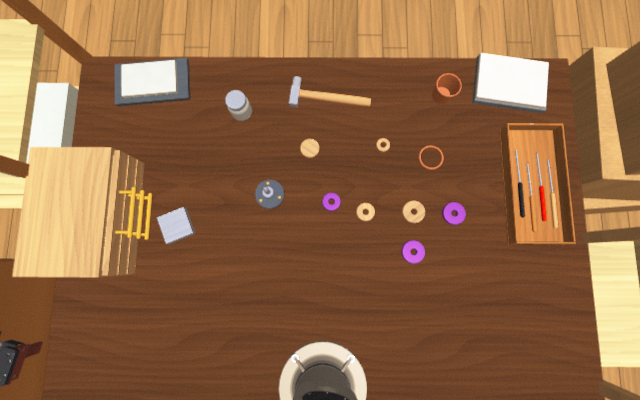

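View pics/scene0.png

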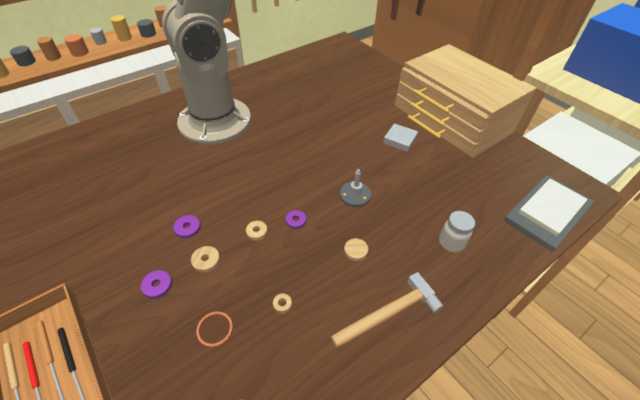

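The top view matches the networks: pale wide lap at (414,212), middle (366,212), narrow (383,145), plain disc (310,148), stand (269,194). The purple rings, bangle and block are elsewhere. I'll move to the arbor first.

```bash
python3 -m jog '[[0,-0.041,0,0,0,0,0.0878],[0,-0.041,0,0,0,0,0.0878],[0,-0.041,0,0,0,0,0.0878],[0,-0.041,0,0,0,0,0.0878],[0,-0.041,0,0,0,0,0.0878]]'
python3 -m jog '[[0.023,-0.02,0,0,0,0,0.0878],[0.023,-0.02,0,0,0,0,0.0878],[0.023,-0.02,0,0,0,0,0.0878],[0.023,-0.02,0,0,0,0,0.0878],[0.023,-0.02,0,0,0,0,0.0878]]'
python3 -m jog '[[0.023,-0.02,0,0,0,0,0.0878],[0.023,-0.02,0,0,0,0,0.0878],[0.023,-0.02,0,0,0,0,0.0878],[0.023,-0.02,0,0,0,0,0.0878],[0.023,-0.02,0,0,0,0,0.0878]]'
python3 -m jog '[[0.023,-0.02,0,0,0,0,0.0878],[0.023,-0.02,0,0,0,0,0.0878],[0.023,-0.02,0,0,0,0,0.0878],[0.023,-0.02,0,0,0,0,0.0878],[0,0,0,0,0,0,0.0878]]'
python3 - <<'E'
from h import *
o=manip.get_obs();print(o["time_s"],o["tcp_pos"],o["orientation"],o["qpos"])
print(np.round(manip.calibration("wrist")["T_tool_cam"],3),manip.calibration("wrist")["camera_matrix"])
K,V=cam("wrist",o);im=manip.read_camera("wrist");cv2.imwrite("pics/w1.png",im[:,:,::-1])
for r in manip.search_frame("wrist","arbor_stand")[:2]:print(r)
print([w2px(K,V,(518,155,z)).round() for z in(0,96)])
E
```

```text
time_s: 0.87
tcp_pos: [157.6, 449.4, 222.5]
orientation: [0.118, 0.993, 0.0, 0.0]
wrist_force: [-0.9, -0.0, 0.5]
width: 87.9
grasp_force: 0.0
time_s: 1.28
tcp_pos: [273.6, 350.3, 223.1]
orientation: [0.118, 0.993, 0.001, 0.0]
wrist_force: [0.7, 1.0, 0.4]
width: 87.7
grasp_force: 0.0
time_s: 1.7
tcp_pos: [388.7, 250.2, 223.0]
orientation: [0.118, 0.993, 0.0, 0.0]
wrist_force: [0.9, 0.5, -0.1]
width: 87.4
grasp_force: 0.0
time_s: 2.12
tcp_pos: [483.7, 166.5, 223.3]
orientation: [0.121, 0.993, -0.0, 0.002]
wrist_force: [-0.1, 0.8, 0.1]
width: 87.7
grasp_force: 0.0
2.1167 [483.73528959 166.54691116 223.29788558] [ 1.21265592e-01  9.92618526e-01 -4.93418710e-04  1.69554760e-03] [-0.79194583  0.2090027   0.39088367  1.96342467 -0.09198713  0.98404507
  0.96975416]
[[-0.00000e+00 -9.53000e-01 -3.03000e-01  8.40270e+01]
 [ 1.00000e+00  0.00000e+00 -1.00000e-03 -4.31000e-01]
 [ 0.00000e+00 -3.03000e-01  9.53000e-01 -1.61203e+02]
 [ 0.00000e+00  0.00000e+00  0.00000e+00  1.00000e+00]] [[276.78985742   0.         317.40188843]
 [  0.         276.78985742 203.20255423]
 [  0.           0.           1.        ]]
{'rect': [285.1, 175.6, 345.6, 231.9], 'conf': 0.95}
[array([316., 201.]), array([315., 227.])]
```

```bash
python3 -m jog '[[0,0,-0.031,0,0,0,0.0878],[0,0,-0.031,0,0,0,0.0878],[0,0,-0.031,0,0,0,0.0878],[0,0,0,0,0,0,0.0878],[0,0,0,0,0,0,0.0878]]'
python3 - <<'E'
from h import *
o=manip.get_obs();print(o["time_s"],o["tcp_pos"],o["orientation"])
K,V=cam("wrist",o);im=manip.read_camera("wrist");print([w2px(K,V,(518,155,z)).round() for z in(0,12,42,96)])
u,v=w2px(K,V,(518,155,60)).astype(int);c=im[v-75:v+75,u-100:u+100,::-1]
cv2.imwrite("pics/w2.png",cv2.resize(c,(800,600),interpolation=cv2.INTER_CUBIC));print(u-100,v-75)
for r in manip.search_frame("wrist","arbor_stand")[:2]:print(r)
E
```

```text
time_s: 2.63
tcp_pos: [478.0, 171.9, 129.0]
orientation: [0.117, 0.993, -0.001, -0.002]
wrist_force: [0.2, -0.5, 0.7]
width: 87.9
grasp_force: 0.0
2.6333 [478.01037453 171.87211348 129.02342529] [ 1.16831070e-01  9.93150221e-01 -8.99335400e-04 -1.52670300e-03]
[array([312., 233.]), array([312., 237.]), array([311., 250.]), array([309., 280.])]
210 183
{'rect': [272.9, 199.6, 351.9, 286.2], 'conf': 0.84}
```

View pics/w2.png

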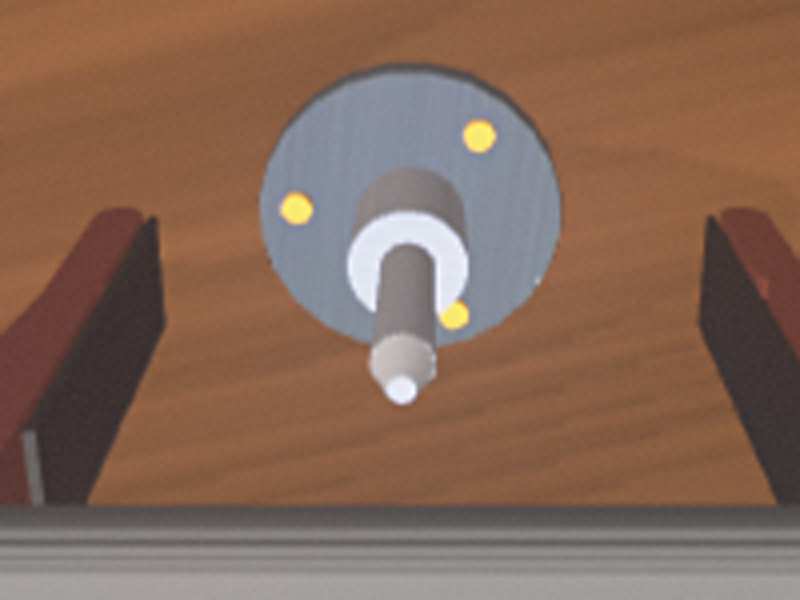

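The crop shows the stand clearly: tip centre at (310.2,280.2), shoulder centre (312,249.5), and the fingers symmetric about u≈318. Next I'll compute the arbor position and go to the wide lap.

```bash
python3 - <<'E'
from h import *
o=manip.get_obs();o["tcp_pos"]=[478.01,171.87,129.02];o["orientation"]=[.11683107,.993150221,-.0008993,-.0015267]
K,V=cam("wrist",o)
print(px2w(K,V,(310.2,280.2),96),px2w(K,V,(312,249.5),42),px2w(K,V,(312.4,234.8),12))
E
python3 -m jog '[[0,-0.02,0.02,0,0,0,0.0878],[0,-0.041,0,0,0,0,0.0878],[0,-0.041,0,0,0,0,0.0878],[0,-0.041,0,0,0,0,0.0878],[0,-0.041,0,0,0,0,0.0878]]'
python3 -m jog '[[0,-0.041,0,0,0,0,0.0878],[0,-0.041,0,0,0,0,0.0878],[0,-0.041,0,0,0,0,0.0878],[0,-0.041,0,0,0,0,0.0878],[0,-0.041,0,0,0,0,0.0878]]'
python3 -m jog '[[-0.008,-0.036,-0.015,0,0,0,0.0878],[-0.008,0,-0.035,0,0,0,0.0878],[-0.008,0,-0.025,0,0,0,0.0878],[0,0,0,0,0,0,0.0878],[0,0,0,0,0,0,0.0878]]'
python3 - <<'E'
from h import *
o=manip.get_obs();print(o["time_s"],o["tcp_pos"],o["orientation"])
K,V=cam("wrist",o);im=manip.read_camera("wrist");cv2.imwrite("pics/w3.png",im[:,:,::-1])
for r in manip.regions_of("wrist","lap_wide")[:3]:
    cs,_=cv2.findContours(r["mask"].astype(np.uint8),0,2);c=max(cs,key=cv2.contourArea)
    w=np.array([px2w(K,V,p[0],14)[:2] for p in c],np.float32);print(r["conf"],r["rect"],cv2.minEnclosingCircle(w),im[r["mask"]].mean(0).round())
E
```

```text
[518.11102325 155.69483084  96.        ] [518.22408177 155.98138337  42.        ] [515.71404619 156.39014981  12.        ]
time_s: 3.15
tcp_pos: [480.9, -13.8, 152.2]
orientation: [0.117, 0.993, 0.001, 0.002]
wrist_force: [0.6, 0.7, -0.1]
width: 87.9
grasp_force: 0.0
time_s: 3.57
tcp_pos: [480.9, -219.6, 152.2]
orientation: [0.117, 0.993, 0.0, 0.002]
wrist_force: [0.8, 0.6, -0.0]
width: 87.7
grasp_force: 0.0
time_s: 3.98
tcp_pos: [456.1, -253.6, 75.8]
orientation: [0.118, 0.993, 0.0, 0.0]
wrist_force: [-0.4, 0.3, 0.6]
width: 87.6
grasp_force: 0.0
3.9833 [ 456.10658614 -253.58798473   75.7537433 ] [1.17752061e-01 9.93042979e-01 2.64206926e-04 1.56551489e-04]
0.92 [282.5, 192.3, 354.0, 266.5] ((467.3058166503906, -256.4963684082031), 32.938072204589844) [244. 235. 189.]
0.82 [246.7, 49.9, 332.3, 140.2] ((356.92840576171875, -251.61720275878906), 31.93105697631836) [241. 151. 244.]
0.58 [159.6, 217.3, 230.2, 284.3] ((462.0390930175781, -367.8634948730469), 34.465206146240234) [217. 110. 230.]
```

View pics/w3.png

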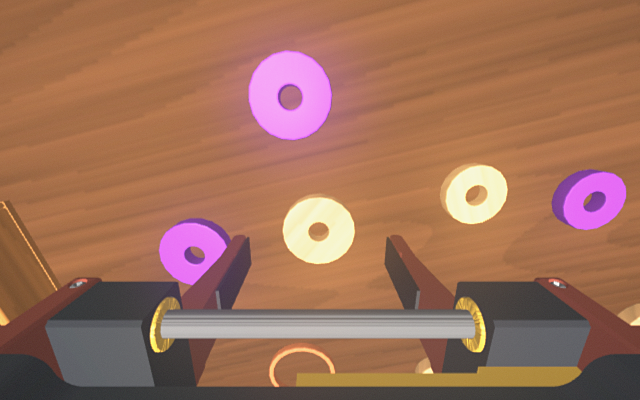

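The view shows the pale wide lap at (318,230) just ahead of the fingers, a purple one at (290,95) and another at (193,252), and the middle lap at (474,194). I'll fit the lap silhouette precisely.

```bash
cat >> h.py <<'E'
from scipy.optimize import least_squares
def lapfit(name,rad,z0=0,cam_="wrist",new=True):
    o=manip.get_obs();K,V=cam(cam_,o)
    if new: im=manip.read_camera(cam_)
    t=np.linspace(0,2*np.pi,60)
    out=[]
    for r in manip.regions_of(cam_,name)[:4]:
        if new and np.subtract(*im[r["mask"]].mean(0)[[2,1]])>0: continue   # purple
        cs,_=cv2.findContours(r["mask"].astype(np.uint8),0,2);c=max(cs,key=cv2.contourArea)
        pts=[tuple(map(float,p[0])) for p in c]
        def res(q):
            P=np.array([w2px(K,V,(q[0]+q[2]*np.cos(a),q[1]+q[2]*np.sin(a),z)) for z in(z0,z0+14) for a in t],np.float32)
            h=cv2.convexHull(P);return [cv2.pointPolygonTest(h,p,True)+.5 for p in pts]
        w=np.mean([px2w(K,V,p,z0+7)[:2] for p in pts],0)
        s=least_squares(res,[*w,rad],loss="soft_l1",diff_step=1e-4,x_scale=[1,1,1])
        out.append((round(r["conf"],2),s.x.round(1),round(float(np.abs(s.fun).mean()),2)))
    print(o["time_s"],np.round(o["tcp_pos"],1),np.round(o["orientation"],4),out);return out
E
python3 - <<'E'
from h import *
lapfit("lap_wide",32)
E
```

```text
4.0833 [ 458.1 -253.8   77. ] [ 1.170e-01  9.931e-01 -2.000e-04  2.000e-03] [(0.6, array([ 469.1, -256.1,   30.3]), 0.36)]
```

```bash
sed -i 's/o=o or manip.get_obs();T=np.eye(4)/o=o or manip.get_obs();o=dict(o,**({} if CMD is None else dict(tcp_pos=CMD,orientation=[.1177,.99305,0,0])));T=np.eye(4)/; s/^def cam(/CMD=None\ndef cam(/' h.py
python3 - <<'E'
import h;from h import *
h.CMD=[479.69,171.34,129.66]
K,V=cam("wrist");print(px2w(K,V,(310.2,280.2),96),px2w(K,V,(312,249.5),42),px2w(K,V,(312.4,234.8),12))
h.CMD=[455.69,-253.66,74.66];lapfit("lap_wide",32)
E
```

```text
[520.33676385 155.00746723  96.        ] [520.52476313 155.40131737  42.        ] [518.06334586 155.87074021  12.        ]
4.1833 [ 458.  -253.7   76.8] [ 1.169e-01  9.931e-01 -2.000e-04  2.100e-03] [(0.82, array([ 465.2, -256. ,   30.3]), 0.39)]
```

```bash
python3 - <<'E'
from h import *
a=cv2.cvtColor(cv2.imread("pics/w3.png"),6).astype(np.float32)
for i in range(3):
    o=manip.get_obs();im=manip.read_camera("wrist");b=cv2.cvtColor(im,7).astype(np.float32)
    print(o["time_s"],o["tcp_pos"].round(2) if hasattr(o["tcp_pos"],"round") else o["tcp_pos"],o["orientation"],np.round(o["qpos"],4),cv2.phaseCorrelate(a[:200],b[:200]))
E
```

```text
4.2833 [ 457.28 -253.56   76.16] [ 1.17029817e-01  9.93127311e-01 -1.38134328e-04  1.46515749e-03] [ 0.022   0.4602  0.4596  2.0667 -0.32    0.6792  2.0274] ((-0.17994706625393064, -1.1671976117780645), 1.0699750994443893)
4.3333 [ 456.89 -253.52   75.81] [ 1.17136287e-01  9.93115239e-01 -8.58898303e-05  1.09788174e-03] [ 0.0222  0.4606  0.4595  2.0672 -0.3201  0.6791  2.0275] ((-0.08464264154889634, -0.8680557000713094), 0.9926150093078613)
4.3833 [ 456.58 -253.53   75.51] [ 1.17217044e-01  9.93105975e-01 -8.36197365e-05  8.24522403e-04] [ 0.0224  0.461   0.4594  2.0676 -0.3202  0.6788  2.0275] ((0.10797966368613743, -0.5122731993672147), 0.999181954741478)
```

```bash
python3 -m jog '[[0.0133,-0.0023,-0.01,0,0,0,0.0878],[0,0,-0.025,0,0,0,0.0878],[0,0,-0.02,0,0,0,0.0878],[0,0,-0.01,0,0,0,0.0878],[0,0,-0.005,0,0,0,0.0878]]'
python3 -m jog '[[0,0,0,0,0,0,0.0878],[0,0,0,0,0,0,0.0878],[0,0,0,0,0,0,0.0878],[0,0,0,0,0,0,0.0878],[0,0,0,0,0,0,0.0878]]'
python3 -m jog '[[0,0,0,0,0,0,0.05],[0,0,0,0,0,0,0.05],[0,0,0,0,0,0,0.05],[0,0,0,0,0,0,0.05],[0,0,0,0,0,0,0.05]]'
```

```text
time_s: 4.85
tcp_pos: [468.1, -255.5, 3.4]
orientation: [0.118, 0.993, 0.0, -0.001]
wrist_force: [-0.4, -0.2, -0.1]
width: 87.9
grasp_force: 0.0
time_s: 5.27
tcp_pos: [469.5, -256.2, 5.5]
orientation: [0.118, 0.993, -0.0, 0.001]
wrist_force: [-0.4, -0.2, 0.3]
width: 88.0
grasp_force: 0.0
time_s: 5.68
tcp_pos: [469.0, -255.9, 4.7]
orientation: [0.118, 0.993, 0.0, 0.0]
wrist_force: [0.3, -0.4, 0.9]
width: 61.8
grasp_force: 30.5
```

```bash
python3 -m jog '[[0,0,0.01,0,0,0,0.05],[0,0,0.02,0,0,0,0.05],[0,0,0.025,0,0,0,0.05],[0,0,0.025,0,0,0,0.05],[0,0,0.02,0,0,0,0.05]]'
python3 -m jog '[[0,0,0,0,0,0,0.05],[0,0,0,0,0,0,0.05],[0,0,0,0,0,0,0.05],[0,0,0,0,0,0,0.05],[0,0,0,0,0,0,0.05]]'
python3 - <<'E'
from h import *
o=manip.get_obs();print(o["tcp_pos"],o["width"]);im=manip.read_camera("wrist");c=im[150:350,180:440,::-1]
cv2.imwrite("pics/w4.png",cv2.resize(c,(780,600),interpolation=cv2.INTER_CUBIC))
E
```

```text
time_s: 6.1
tcp_pos: [469.0, -256.3, 106.8]
orientation: [0.118, 0.993, -0.0, 0.0]
wrist_force: [0.4, 0.5, 0.6]
width: 62.3
grasp_force: 30.5
time_s: 6.52
tcp_pos: [468.2, -255.6, 103.6]
orientation: [0.118, 0.993, 0.0, -0.001]
wrist_force: [0.4, -0.4, -0.9]
width: 62.2
grasp_force: 30.5
[ 468.18940169 -255.6186602   103.59997113] 62.23611080397396
```

View pics/w4.png

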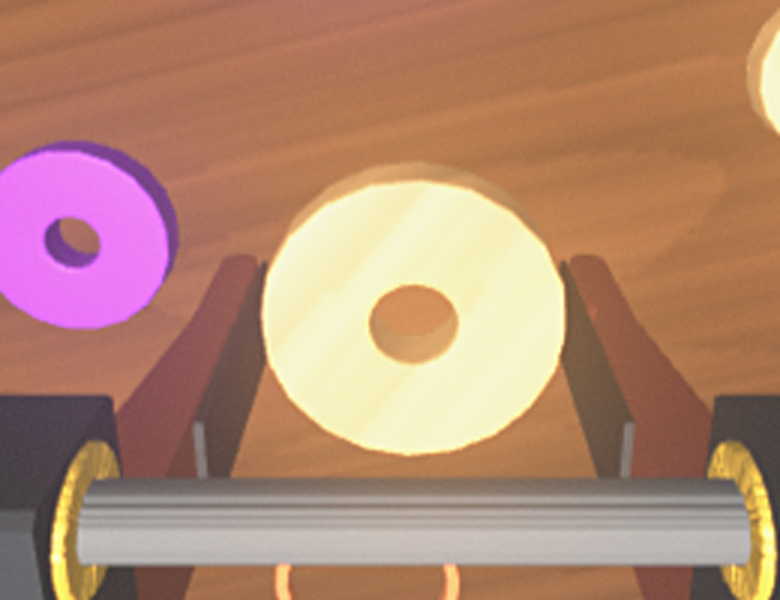

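The lap is held flat and centred between the pads, with the bore rim centre at (318,258.2). I'll compute its offset from the TCP.

```bash
cat >> h.py <<'E'
def held(uv,up=9.4):
    c=manip.calibration("wrist");K=np.array(c["camera_matrix"]);T=np.array(c["T_tool_cam"])
    V=np.linalg.inv(T);p=px2w(K,V,uv,-up)
    w=R.from_quat([.1177,.99305,0,0]).apply(p);print("bore-TCP tool",p.round(2),"world",w.round(2),"-> TCP target",(np.array([518.1,155.7])-w[:2]).round(1))
E
python3 - <<'E'
from h import *
held((318,258.2)); held((318,257.2))
E
```

```text
bore-TCP tool [ 0.36 -0.15 -9.4 ] world [-0.38 -0.06  9.4 ] -> TCP target [518.5 155.8]
bore-TCP tool [ 1.04 -0.15 -9.4 ] world [-1.05  0.1   9.4 ] -> TCP target [519.1 155.6]
```

```bash
python3 -m jog '[[0,0.02,0.025,0,0,0,0.05],[0.005,0.04,0,0,0,0,0.05],[0.005,0.04,0,0,0,0,0.05],[0.005,0.04,0,0,0,0,0.05],[0.005,0.04,0,0,0,0,0.05]]'
python3 -m jog '[[0.005,0.04,0,0,0,0,0.05],[0.005,0.04,0,0,0,0,0.05],[0.005,0.04,0,0,0,0,0.05],[0.005,0.04,0,0,0,0,0.05],[0.005,0.035,0,0,0,0,0.05]]'
python3 -m jog '[[0.0046,0.025,0,0,0,0,0.05],[0,0.0118,0,0,0,0,0.05],[0,0,0,0,0,0,0.05],[0,0,0,0,0,0,0.05],[0,0,0,0,0,0,0.05]]'
python3 -m jog '[[0,0,0,0,0,0,0.05],[0,0,0,0,0,0,0.05],[0,0,0,0,0,0,0.05],[0,0,0,0,0,0,0.05],[0,0,0,0,0,0,0.05]]'
python3 - <<'E'
from h import *
o=manip.get_obs();print(o["tcp_pos"],o["orientation"],o["width"]);K,V=cam("wrist",o)
print([w2px(K,V,(518.1,155.7,z)).round(1) for z in(96,86,42)])
im=manip.read_camera("wrist");c=im[190:310,240:400,::-1]
cv2.imwrite("pics/w5.png",cv2.resize(c,(800,600),interpolation=cv2.INTER_CUBIC))
E
```

```text
time_s: 6.98
tcp_pos: [488.6, -74.4, 129.3]
orientation: [0.118, 0.993, -0.0, -0.0]
wrist_force: [1.5, -0.2, -1.0]
width: 62.1
grasp_force: 30.5
time_s: 7.4
tcp_pos: [513.5, 121.9, 129.1]
orientation: [0.117, 0.993, -0.0, -0.0]
wrist_force: [0.7, 0.3, -0.6]
width: 62.2
grasp_force: 30.5
time_s: 7.82
tcp_pos: [518.3, 153.2, 129.4]
orientation: [0.119, 0.993, -0.001, -0.0]
wrist_force: [0.2, 0.1, -0.2]
width: 62.4
grasp_force: 30.5
time_s: 8.23
tcp_pos: [518.6, 155.4, 129.7]
orientation: [0.118, 0.993, 0.0, 0.0]
wrist_force: [-0.6, -0.1, -0.1]
width: 62.1
grasp_force: 30.5
[518.60438283 155.44051967 129.73280701] [1.17911160e-01 9.93024147e-01 3.07328528e-05 9.33014329e-06] 62.139724182706054
[array([318.3, 230.1]), array([318.2, 225.2]), array([318.1, 207.6])]
```

View pics/w5.png

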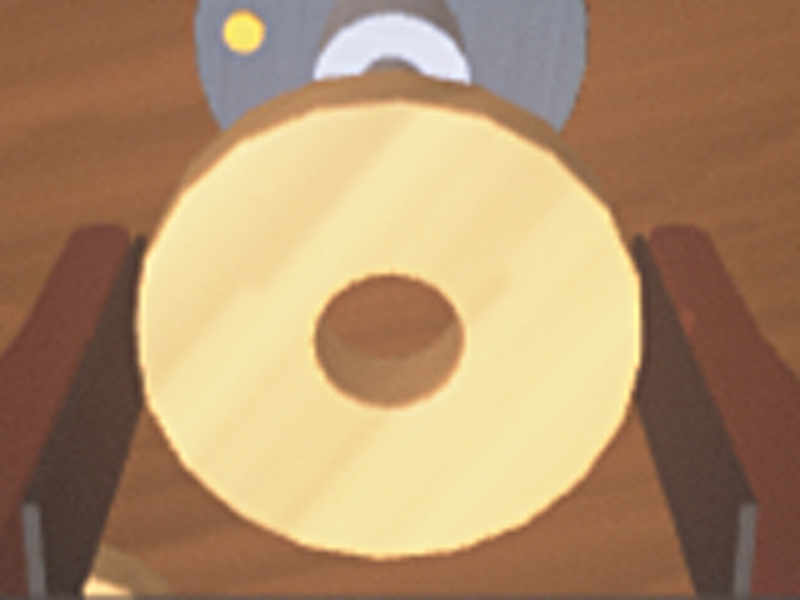

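The bore and the shoulder line up in the picture (columns 317.8 and 318.4), so I'll lower.

```bash
python3 -m jog '[[0,0,-0.01,0,0,0,0.05],[0,0,-0.01,0,0,0,0.05],[0,0,-0.01,0,0,0,0.05],[0,0,-0.008,0,0,0,0.05],[0,0,-0.005,0,0,0,0.05]]'
python3 -m jog '[[0,0,-0.005,0,0,0,0.05],[0,0,-0.005,0,0,0,0.05],[0,0,0,0,0,0,0.05],[0,0,0,0,0,0,0.05],[0,0,0,0,0,0,0.05]]'
```

```text
time_s: 8.7
tcp_pos: [517.7, 155.5, 84.8]
orientation: [0.118, 0.993, -0.001, -0.001]
wrist_force: [0.2, -0.1, -0.8]
width: 62.3
grasp_force: 30.5
time_s: 9.12
tcp_pos: [518.9, 155.9, 76.9]
orientation: [0.118, 0.993, 0.0, 0.0]
wrist_force: [-0.1, 0.5, -0.2]
width: 62.6
grasp_force: 30.5
```

```bash
python3 -m jog '[[0,0,-0.007,0,0,0,0.05],[0,0,-0.007,0,0,0,0.05],[0,0,-0.006,0,0,0,0.05],[0,0,-0.004,0,0,0,0.05],[0,0,-0.003,0,0,0,0.05]]'
python3 -m jog '[[0,0,-0.001,0,0,0,0.05],[0,0,-0.001,0,0,0,0.05],[0,0,-0.0005,0,0,0,0.05],[0,0,0,0,0,0,0.05],[0,0,0,0,0,0,0.05]]'
```

```text
time_s: 9.53
tcp_pos: [518.2, 155.7, 48.8]
orientation: [0.118, 0.993, -0.0, -0.0]
wrist_force: [0.9, 1.3, -0.4]
width: 62.1
grasp_force: 30.5
time_s: 9.95
tcp_pos: [518.7, 155.9, 47.3]
orientation: [0.118, 0.993, 0.0, 0.0]
wrist_force: [0.3, 0.8, -0.5]
width: 62.3
grasp_force: 30.5
```

```bash
python3 -m jog '[[0,0,-0.0005,0,0,0,0.05],[0,0,-0.0005,0,0,0,0.05],[0,0,0,0,0,0,0.05],[0,0,0,0,0,0,0.05],[0,0,0,0,0,0,0.05]]'
python3 -m jog '[[0,0,0,0,0,0,0.0878],[0,0,0,0,0,0,0.0878],[0,0,0,0,0,0,0.0878],[0,0,0,0,0,0,0.0878],[0,0,0,0,0,0,0.0878]]'
python3 -m jog '[[0,0,0.01,0,0,0,0.0878],[0,0,0.025,0,0,0,0.0878],[0,0,0.03,0,0,0,0.0878],[-0.02,0,0.03,0,0,0,0.0878],[-0.02,0,0.01,0,0,0,0.0878]]'
python3 -m jog '[[0,0,0,0,0,0,0.0878],[0,0,0,0,0,0,0.0878],[0,0,0,0,0,0,0.0878],[0,0,0,0,0,0,0.0878],[0,0,0,0,0,0,0.0878]]'
python3 - <<'E'
from h import *
o=manip.get_obs();print(o["tcp_pos"]);lapfit("lap_wide",32,42)
E
```

```text
time_s: 10.37
tcp_pos: [518.8, 155.9, 46.7]
orientation: [0.118, 0.993, 0.0, 0.0]
wrist_force: [-1.9, -0.2, 5.8]
width: 62.8
grasp_force: 30.5
time_s: 10.78
tcp_pos: [518.6, 155.8, 46.1]
orientation: [0.118, 0.993, -0.0, -0.0]
wrist_force: [0.1, 0.5, 0.7]
width: 87.4
grasp_force: 0.0
time_s: 11.2
tcp_pos: [481.0, 156.1, 155.3]
orientation: [0.118, 0.993, 0.002, 0.003]
wrist_force: [0.6, -0.9, 0.9]
width: 87.8
grasp_force: 0.0
time_s: 11.62
tcp_pos: [478.9, 155.5, 150.4]
orientation: [0.118, 0.993, -0.001, -0.0]
wrist_force: [-0.3, 1.1, 0.6]
width: 87.9
grasp_force: 0.0
[478.89639831 155.51860235 150.38196581]
11.6167 [478.9 155.5 150.4] [ 1.178e-01  9.930e-01 -6.000e-04 -4.000e-04] [(0.63, array([518.9, 155.5,  30.3]), 0.34)]
```

```bash
python3 -m jog '[[0,-0.039,0,0,0,0,0.0878],[0,-0.039,0,0,0,0,0.0878],[0,-0.039,0,0,0,0,0.0878],[0,-0.039,0,0,0,0,0.0878],[0,-0.039,0,0,0,0,0.0878]]'
python3 -m jog '[[-0.012,-0.039,0,0,0,0,0.0878],[-0.0116,-0.039,0,0,0,0,0.0878],[0,0,-0.03,0,0,0,0.0878],[0,0,-0.03,0,0,0,0.0878],[0,0,-0.0165,0,0,0,0.0878]]'
python3 -m jog '[[0,0,0,0,0,0,0.0878],[0,0,0,0,0,0,0.0878],[0,0,0,0,0,0,0.0878],[0,0,0,0,0,0,0.0878],[0,0,0,0,0,0,0.0878]]'
python3 - <<'E'
from h import *
lapfit("lap_middle",26)
E
```

```text
time_s: 12.13
tcp_pos: [478.4, -41.1, 150.9]
orientation: [0.118, 0.993, -0.0, -0.0]
wrist_force: [0.7, -1.2, 0.4]
width: 87.6
grasp_force: 0.0
time_s: 12.55
tcp_pos: [453.7, -118.1, 72.4]
orientation: [0.119, 0.993, -0.0, -0.001]
wrist_force: [-0.6, 0.1, 0.5]
width: 87.7
grasp_force: 0.0
time_s: 12.97
tcp_pos: [456.0, -117.1, 75.7]
orientation: [0.117, 0.993, 0.0, 0.001]
wrist_force: [-0.4, 0.1, 0.2]
width: 87.6
grasp_force: 0.0
12.9667 [ 456.  -117.1   75.7] [1.175e-01 9.931e-01 2.000e-04 1.100e-03] [(0.78, array([ 468. , -119.3,   24.2]), 0.4)]
```

```bash
python3 -m jog '[[0.013,-0.0021,-0.01,0,0,0,0.0878],[0,0,-0.025,0,0,0,0.0878],[0,0,-0.02,0,0,0,0.0878],[0,0,-0.01,0,0,0,0.0878],[0,0,-0.005,0,0,0,0.0878]]'
python3 -m jog '[[0,0,0,0,0,0,0.0878],[0,0,0,0,0,0,0.0878],[0,0,0,0,0,0,0.0878],[0,0,0,0,0,0,0.0878],[0,0,0,0,0,0,0.0878]]'
python3 -m jog '[[0,0,0,0,0,0,0.04],[0,0,0,0,0,0,0.04],[0,0,0,0,0,0,0.04],[0,0,0,0,0,0,0.04],[0,0,0,0,0,0,0.04]]'
python3 -m jog '[[0,0,0,0,0,0,0.04],[0,0,0.02,0,0,0,0.04],[0,0,0.035,0,0,0,0.04],[0,0,0.035,0,0,0,0.04],[0,0,0.035,0,0,0,0.04]]'
python3 -m jog '[[0,0,0,0,0,0,0.04],[0,0,0,0,0,0,0.04],[0,0,0,0,0,0,0.04],[0,0,0,0,0,0,0.04],[0,0,0,0,0,0,0.04]]'
python3 - <<'E'
from h import *
o=manip.get_obs();print(o["tcp_pos"],o["width"]);im=manip.read_camera("wrist");c=im[190:310,240:400,::-1]
cv2.imwrite("pics/w6.png",cv2.resize(c,(800,600),interpolation=cv2.INTER_CUBIC))
E
```

```text
time_s: 13.48
tcp_pos: [467.3, -119.1, 3.7]
orientation: [0.118, 0.993, 0.0, -0.001]
wrist_force: [-0.6, 0.1, 0.5]
width: 87.9
grasp_force: 0.0
time_s: 13.9
tcp_pos: [468.5, -119.3, 5.4]
orientation: [0.118, 0.993, 0.0, 0.001]
wrist_force: [0.3, -0.2, -0.0]
width: 87.7
grasp_force: 0.0
time_s: 14.32
tcp_pos: [468.0, -119.3, 4.7]
orientation: [0.118, 0.993, 0.0, 0.0]
wrist_force: [0.7, -0.4, 0.8]
width: 57.6
grasp_force: 0.0
time_s: 14.73
tcp_pos: [467.2, -119.4, 130.7]
orientation: [0.118, 0.993, -0.0, -0.001]
wrist_force: [0.2, 0.3, -1.0]
width: 50.5
grasp_force: 30.0
time_s: 15.15
tcp_pos: [467.0, -119.1, 128.4]
orientation: [0.118, 0.993, -0.0, -0.001]
wrist_force: [-0.1, 0.2, 0.1]
width: 50.1
grasp_force: 30.0
[ 466.95728285 -119.12116375  128.43579761] 50.13713034769266
```

View pics/w6.png

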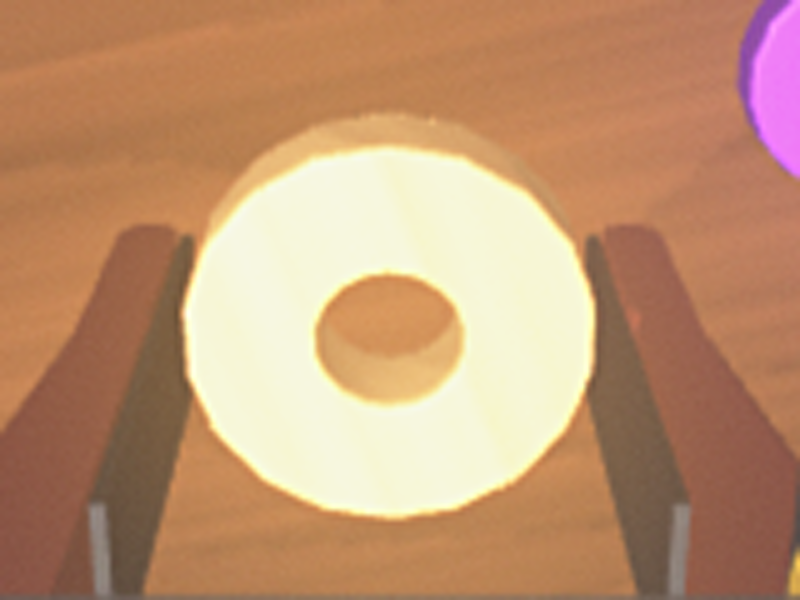

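The bore centre is at (318,258), the same as for the wide lap, so the TCP target is the same.

```bash
python3 -m jog '[[0.006,0.02,0,0,0,0,0.04],[0.006,0.035,0,0,0,0,0.04],[0.006,0.035,0,0,0,0,0.04],[0.006,0.035,0,0,0,0,0.04],[0.006,0.035,0,0,0,0,0.04]]'
python3 -m jog '[[0.006,0.035,0,0,0,0,0.04],[0.006,0.035,0,0,0,0,0.04],[0.006,0.025,0,0,0,0,0.04],[0.0026,0.015,0,0,0,0,0.04],[0,0.0051,0,0,0,0,0.04]]'
python3 -m jog '[[0,0,0,0,0,0,0.04],[0,0,0,0,0,0,0.04],[0,0,0,0,0,0,0.04],[0,0,0,0,0,0,0.04],[0,0,0,0,0,0,0.04]]'
python3 -m jog '[[0,0,0,0,0,0,0.04],[0,0,0,0,0,0,0.04],[0,0,0,0,0,0,0.04],[0,0,-0.01,0,0,0,0.04],[0,0,-0.01,0,0,0,0.04]]'
python3 -m jog '[[0,0,-0.008,0,0,0,0.04],[0,0,-0.006,0,0,0,0.04],[0,0,-0.005,0,0,0,0.04],[0,0,-0.004,0,0,0,0.04],[0,0,-0.002,0,0,0,0.04]]'
python3 -m jog '[[0,0,0,0,0,0,0.04],[0,0,0,0,0,0,0.04],[0,0,0,0,0,0,0.04],[0,0,0,0,0,0,0.04],[0,0,0,0,0,0,0.04]]'
```

```text
time_s: 15.62
tcp_pos: [497.6, 42.0, 128.9]
orientation: [0.118, 0.993, -0.0, -0.001]
wrist_force: [0.1, 0.1, -0.3]
width: 50.5
grasp_force: 30.0
time_s: 16.03
tcp_pos: [518.5, 158.4, 128.8]
orientation: [0.116, 0.993, -0.0, -0.0]
wrist_force: [0.1, -0.6, -0.4]
width: 50.3
grasp_force: 30.0
time_s: 16.45
tcp_pos: [518.6, 154.4, 129.8]
orientation: [0.119, 0.993, -0.0, -0.0]
wrist_force: [0.5, 0.7, 0.1]
width: 50.0
grasp_force: 30.0
time_s: 16.87
tcp_pos: [519.0, 156.1, 109.3]
orientation: [0.118, 0.993, 0.0, 0.001]
wrist_force: [0.2, 0.2, -0.3]
width: 50.2
grasp_force: 30.0
time_s: 17.28
tcp_pos: [518.4, 155.7, 83.9]
orientation: [0.118, 0.993, -0.0, -0.0]
wrist_force: [-0.3, 0.0, 0.1]
width: 50.3
grasp_force: 30.0
time_s: 17.7
tcp_pos: [518.8, 155.9, 85.0]
orientation: [0.118, 0.993, 0.0, 0.0]
wrist_force: [-0.0, -0.4, -0.4]
width: 50.4
grasp_force: 30.0
```

```bash
python3 -m jog '[[0,0,-0.006,0,0,0,0.04],[0,0,-0.006,0,0,0,0.04],[0,0,-0.005,0,0,0,0.04],[0,0,-0.003,0,0,0,0.04],[0,0,-0.002,0,0,0,0.04]]'
python3 -m jog '[[0,0,-0.001,0,0,0,0.04],[0,0,-0.0005,0,0,0,0.04],[0,0,-0.0005,0,0,0,0.04],[0,0,-0.0005,0,0,0,0.04],[0,0,0,0,0,0,0.04]]'
python3 -m jog '[[0,0,0,0,0,0,0.04],[0,0,0,0,0,0,0.04],[0,0,0,0,0,0,0.04],[0,0,0,0,0,0,0.04],[0,0,0,0,0,0,0.04]]'
```

```text
time_s: 18.12
tcp_pos: [518.2, 155.6, 61.8]
orientation: [0.118, 0.993, -0.0, -0.0]
wrist_force: [0.1, -0.1, -0.4]
width: 50.0
grasp_force: 30.0
time_s: 18.53
tcp_pos: [518.7, 155.8, 60.6]
orientation: [0.118, 0.993, 0.0, 0.0]
wrist_force: [-1.3, -0.1, 3.9]
width: 50.3
grasp_force: 30.0
time_s: 18.95
tcp_pos: [518.7, 155.8, 60.6]
orientation: [0.118, 0.993, 0.0, 0.0]
wrist_force: [-1.3, -1.3, 6.9]
width: 50.3
grasp_force: 30.0
```

```bash
python3 -m jog '[[0,0,0,0,0,0,0.0878],[0,0,0,0,0,0,0.0878],[0,0,0,0,0,0,0.0878],[0,0,0,0,0,0,0.0878],[0,0,0,0,0,0,0.0878]]'
python3 -m jog '[[0,0,0.01,0,0,0,0.0878],[0,0,0.025,0,0,0,0.0878],[0,0,0.03,0,0,0,0.0878],[-0.02,0,0.03,0,0,0,0.0878],[-0.02,0,-0.005,0,0,0,0.0878]]'
python3 -m jog '[[0,0,0,0,0,0,0.0878],[0,0,0,0,0,0,0.0878],[0,0,0,0,0,0,0.0878],[0,0,0,0,0,0,0.0878],[0,0,0,0,0,0,0.0878]]'
python3 - <<'E'
from h import *
lapfit("lap_middle",26,56);lapfit("lap_wide",32,42)
E
python3 -m jog '[[0.0172,-0.0329,0,0,0,0,0.0878],[0.0172,-0.0329,0,0,0,0,0.0878],[0.0172,-0.0329,0,0,0,0,0.0878],[0.0172,-0.0329,0,0,0,0,0.0878],[0.0172,-0.0329,0,0,0,0,0.0878]]'
python3 -m jog '[[0.0172,-0.0329,0,0,0,0,0.0878],[0.0172,-0.0329,0,0,0,0,0.0878],[0.0172,-0.0329,0,0,0,0,0.0878],[0.0172,-0.0329,0,0,0,0,0.0878],[0.0172,-0.0329,0,0,0,0,0.0878]]'
python3 -m jog '[[0,0,-0.03,0,0,0,0.0878],[0,0,-0.03,0,0,0,0.0878],[0,0,-0.0155,0,0,0,0.0878],[0,0,0,0,0,0,0.0878],[0,0,0,0,0,0,0.0878]]'
python3 -m jog '[[0,0,0,0,0,0,0.0878],[0,0,0,0,0,0,0.0878],[0,0,0,0,0,0,0.0878],[0,0,0,0,0,0,0.0878],[0,0,0,0,0,0,0.0878]]'
python3 - <<'E'
from h import *
lapfit("lap_narrow",20)
E
```

```text
time_s: 19.37
tcp_pos: [518.6, 155.9, 60.1]
orientation: [0.118, 0.993, -0.0, -0.0]
wrist_force: [0.9, -0.4, 0.9]
width: 80.2
grasp_force: 0.0
time_s: 19.78
tcp_pos: [482.8, 156.6, 156.1]
orientation: [0.119, 0.993, 0.003, 0.004]
wrist_force: [1.0, 0.4, -0.3]
width: 88.1
grasp_force: 0.0
time_s: 20.2
tcp_pos: [479.2, 155.6, 149.8]
orientation: [0.118, 0.993, -0.0, -0.0]
wrist_force: [-0.4, -0.6, -0.0]
width: 87.7
grasp_force: 0.0
20.2 [479.2 155.6 149.8] [ 1.179e-01  9.930e-01 -4.000e-04 -1.000e-04] [(0.82, array([518.3, 155.6,  24.3]), 0.46)]
20.3 [479.  155.6 149.8] [ 1.179e-01  9.930e-01 -4.000e-04 -1.000e-04] [(0.79, array([519.4, 154.5,  28.8]), 2.63), (0.16, array([525.4, 154.5, -25.5]), 0.38)]
time_s: 20.82
tcp_pos: [565.3, -10.3, 150.1]
orientation: [0.117, 0.993, 0.0, -0.0]
wrist_force: [0.3, 0.2, -0.2]
width: 88.0
grasp_force: 0.0
time_s: 21.23
tcp_pos: [651.2, -174.9, 149.7]
orientation: [0.118, 0.993, 0.0, -0.0]
wrist_force: [1.0, 0.4, 0.9]
width: 87.7
grasp_force: 0.0
time_s: 21.65
tcp_pos: [650.0, -173.2, 73.8]
orientation: [0.118, 0.993, -0.0, -0.001]
wrist_force: [0.4, -0.4, 0.4]
width: 87.6
grasp_force: 0.0
time_s: 22.07
tcp_pos: [651.0, -173.1, 75.5]
orientation: [0.118, 0.993, 0.0, 0.001]
wrist_force: [-0.7, -0.6, 0.2]
width: 87.9
grasp_force: 0.0
22.0667 [ 651.  -173.1   75.5] [1.175e-01 9.931e-01 0.000e+00 6.000e-04] [(0.76, array([ 665.8, -173.5,   18.2]), 0.38)]
```

```bash
python3 -m jog '[[0.0152,-0.0003,-0.01,0,0,0,0.0878],[0,0,-0.025,0,0,0,0.0878],[0,0,-0.02,0,0,0,0.0878],[0,0,-0.01,0,0,0,0.0878],[0,0,-0.005,0,0,0,0.0878]]'
python3 -m jog '[[0,0,0,0,0,0,0.0878],[0,0,0,0,0,0,0.0878],[0,0,0,0,0,0,0.0878],[0,0,0,0,0,0,0.0878],[0,0,0,0,0,0,0.0878]]'
python3 -m jog '[[0,0,0,0,0,0,0.028],[0,0,0,0,0,0,0.028],[0,0,0,0,0,0,0.028],[0,0,0,0,0,0,0.028],[0,0,0,0,0,0,0.028]]'
python3 -m jog '[[0,0,0,0,0,0,0.028],[0,0,0,0,0,0,0.028],[0,0,0,0,0,0,0.028],[0,0,0,0,0,0,0.028],[0,0,0,0,0,0,0.028]]'
python3 -m jog '[[0,0,0.01,0,0,0,0.028],[0,0,0.025,0,0,0,0.028],[0,0,0.035,0,0,0,0.028],[0,0,0.035,0,0,0,0.028],[0,0,0.02,0,0,0,0.028]]'
python3 -m jog '[[0,0,0,0,0,0,0.028],[0,0,0,0,0,0,0.028],[0,0,0,0,0,0,0.028],[0,0,0,0,0,0,0.028],[0,0,0,0,0,0,0.028]]'
python3 - <<'E'
from h import *
o=manip.get_obs();print(o["tcp_pos"],o["width"]);im=manip.read_camera("wrist");c=im[190:310,240:400,::-1]
cv2.imwrite("pics/w7.png",cv2.resize(c,(800,600),interpolation=cv2.INTER_CUBIC))
E
```

```text
time_s: 22.58
tcp_pos: [664.6, -173.1, 2.9]
orientation: [0.118, 0.993, 0.0, -0.001]
wrist_force: [0.4, -0.0, 0.6]
width: 88.0
grasp_force: 0.0
time_s: 23.0
tcp_pos: [666.4, -173.6, 5.7]
orientation: [0.118, 0.993, 0.0, 0.001]
wrist_force: [-0.2, 0.2, -0.2]
width: 87.8
grasp_force: 0.0
time_s: 23.42
tcp_pos: [665.8, -173.5, 4.6]
orientation: [0.118, 0.993, -0.0, -0.0]
wrist_force: [0.1, 0.2, -0.1]
width: 58.1
grasp_force: 0.0
time_s: 23.83
tcp_pos: [665.8, -173.4, 4.7]
orientation: [0.118, 0.993, 0.0, -0.0]
wrist_force: [0.3, 0.1, -0.1]
width: 39.0
grasp_force: 30.0
time_s: 24.25
tcp_pos: [667.2, -174.4, 134.4]
orientation: [0.118, 0.993, -0.0, 0.002]
wrist_force: [0.4, 0.1, 0.7]
width: 39.0
grasp_force: 30.0
time_s: 24.67
tcp_pos: [664.9, -173.1, 128.1]
orientation: [0.118, 0.993, 0.0, -0.001]
wrist_force: [-1.1, -0.3, -0.3]
width: 39.1
grasp_force: 30.0
[ 664.85705778 -173.06960668  128.06405858] 39.10124913512016
```

View pics/w7.png

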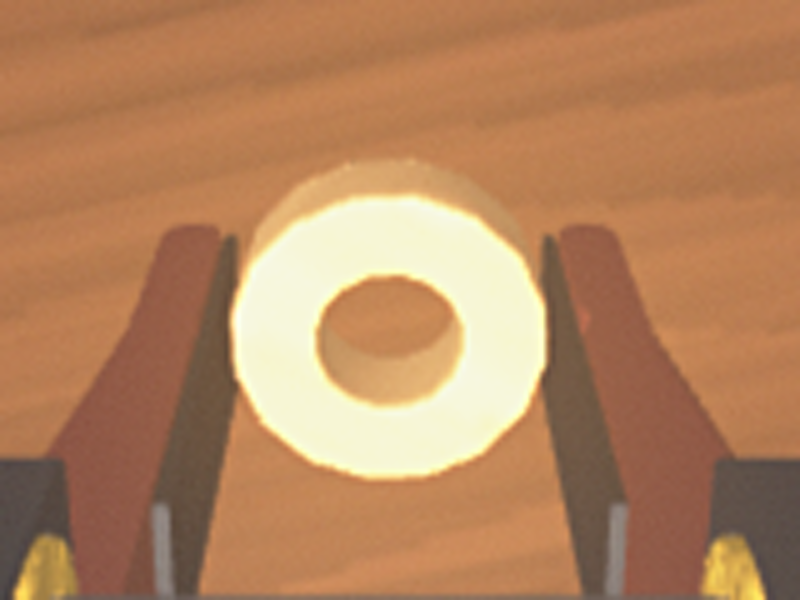

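The bore centre is again at (318,258), so the TCP target stays the same.

```bash
python3 -m jog '[[-0.0155,0.0345,0,0,0,0,0.028],[-0.0155,0.0345,0,0,0,0,0.028],[-0.0155,0.0345,0,0,0,0,0.028],[-0.0155,0.0345,0,0,0,0,0.028],[-0.0155,0.0345,0,0,0,0,0.028]]'
python3 -m jog '[[-0.0155,0.0345,0,0,0,0,0.028],[-0.0155,0.0345,0,0,0,0,0.028],[-0.0155,0.0345,0,0,0,0,0.028],[-0.0155,0.0345,0,0,0,0,0.028],[-0.0077,0.0188,0,0,0,0,0.028]]'
python3 -m jog '[[0,0,0,0,0,0,0.028],[0,0,0,0,0,0,0.028],[0,0,0,0,0,0,0.028],[0,0,0,0,0,0,0.028],[0,0,0,0,0,0,0.028]]'
python3 -m jog '[[0,0,0,0,0,0,0.028],[0,0,0,0,0,0,0.028],[0,0,0,0,0,0,0.028],[0,0,-0.01,0,0,0,0.028],[0,0,-0.01,0,0,0,0.028]]'
python3 -m jog '[[0,0,-0.008,0,0,0,0.028],[0,0,-0.006,0,0,0,0.028],[0,0,-0.005,0,0,0,0.028],[0,0,-0.004,0,0,0,0.028],[0,0,-0.002,0,0,0,0.028]]'
python3 -m jog '[[0,0,0,0,0,0,0.028],[0,0,0,0,0,0,0.028],[0,0,0,0,0,0,0.028],[0,0,0,0,0,0,0.028],[0,0,0,0,0,0,0.028]]'
```

```text
time_s: 25.13
tcp_pos: [586.9, 0.4, 128.9]
orientation: [0.118, 0.993, -0.0, -0.001]
wrist_force: [0.4, 1.1, 0.1]
width: 39.1
grasp_force: 30.0
time_s: 25.55
tcp_pos: [516.0, 160.2, 128.8]
orientation: [0.115, 0.993, 0.0, -0.001]
wrist_force: [-0.3, 0.3, -0.4]
width: 39.0
grasp_force: 30.0
time_s: 25.97
tcp_pos: [519.1, 154.1, 129.6]
orientation: [0.119, 0.993, -0.0, 0.0]
wrist_force: [-0.8, 0.0, -1.2]
width: 38.7
grasp_force: 30.0
time_s: 26.38
tcp_pos: [519.0, 156.0, 109.3]
orientation: [0.118, 0.993, 0.0, 0.001]
wrist_force: [0.5, 0.1, -0.9]
width: 39.3
grasp_force: 30.0
time_s: 26.8
tcp_pos: [518.3, 155.7, 83.9]
orientation: [0.118, 0.993, -0.0, -0.0]
wrist_force: [-0.1, -0.2, -0.1]
width: 39.1
grasp_force: 30.0
time_s: 27.22
tcp_pos: [518.8, 155.9, 85.0]
orientation: [0.118, 0.993, 0.0, 0.0]
wrist_force: [0.3, 0.8, -1.1]
width: 39.0
grasp_force: 30.0
```

```bash
python3 -m jog '[[0,0,-0.004,0,0,0,0.028],[0,0,-0.003,0,0,0,0.028],[0,0,-0.001,0,0,0,0.028],[0,0,-0.001,0,0,0,0.028],[0,0,-0.0005,0,0,0,0.028]]'
python3 -m jog '[[0,0,-0.0005,0,0,0,0.028],[0,0,-0.0005,0,0,0,0.028],[0,0,0,0,0,0,0.028],[0,0,0,0,0,0,0.028],[0,0,0,0,0,0,0.028]]'
```

```text
time_s: 27.63
tcp_pos: [518.5, 155.8, 74.9]
orientation: [0.118, 0.993, -0.0, -0.0]
wrist_force: [0.2, -0.2, -0.1]
width: 39.0
grasp_force: 30.0
time_s: 28.05
tcp_pos: [518.7, 155.8, 74.5]
orientation: [0.118, 0.993, 0.0, 0.0]
wrist_force: [-2.3, -0.3, 5.5]
width: 39.2
grasp_force: 30.0
```

Contact at 5.5 N, so the lap is home. Releasing and retreating.

```bash
python3 -m jog '[[0,0,0,0,0,0,0.0878],[0,0,0,0,0,0,0.0878],[0,0,0,0,0,0,0.0878],[0,0,0,0,0,0,0.0878],[0,0,0,0,0,0,0.0878]]'
python3 -m jog '[[0,0,0,0,0,0,0.0878],[0,0,0,0,0,0,0.0878],[0,0,0,0,0,0,0.0878],[0,0,0.01,0,0,0,0.0878],[0,0,0.025,0,0,0,0.0878]]'
python3 -m jog '[[0,0,0.03,0,0,0,0.0878],[-0.02,0,0.02,0,0,0,0.0878],[-0.03,0,0,0,0,0,0.0878],[0,0,0,0,0,0,0.0878],[0,0,0,0,0,0,0.0878]]'
python3 -m jog '[[0,0,0,0,0,0,0.0878],[0,0,0,0,0,0,0.0878],[0,0,0,0,0,0,0.0878],[0,0,0,0,0,0,0.0878],[0,0,0,0,0,0,0.0878]]'
python3 - <<'E'
from h import *
lapfit("lap_narrow",20,70)
im=manip.read_camera("wrist");cv2.imwrite("pics/w8.png",cv2.resize(im[150:300,220:420,::-1],(800,600),interpolation=cv2.INTER_CUBIC))
E
```

```text
time_s: 28.47
tcp_pos: [518.5, 155.8, 74.0]
orientation: [0.118, 0.993, -0.0, -0.0]
wrist_force: [-1.1, 0.2, 0.6]
width: 69.3
grasp_force: 0.0
time_s: 28.88
tcp_pos: [516.5, 155.2, 107.6]
orientation: [0.118, 0.993, -0.002, -0.002]
wrist_force: [-0.5, 0.2, -0.2]
width: 88.2
grasp_force: 0.0
time_s: 29.3
tcp_pos: [467.7, 156.2, 160.0]
orientation: [0.117, 0.993, 0.001, -0.0]
wrist_force: [-0.2, -0.6, -0.4]
width: 87.4
grasp_force: 0.0
time_s: 29.72
tcp_pos: [468.9, 155.6, 158.9]
orientation: [0.118, 0.993, -0.0, -0.0]
wrist_force: [0.4, -0.5, 0.3]
width: 87.6
grasp_force: 0.0
29.7167 [468.9 155.6 158.9] [ 1.179e-01  9.930e-01 -3.000e-04 -1.000e-04] [(0.62, array([518.4, 155.7,  17.9]), 0.38)]
```

View pics/w8.png

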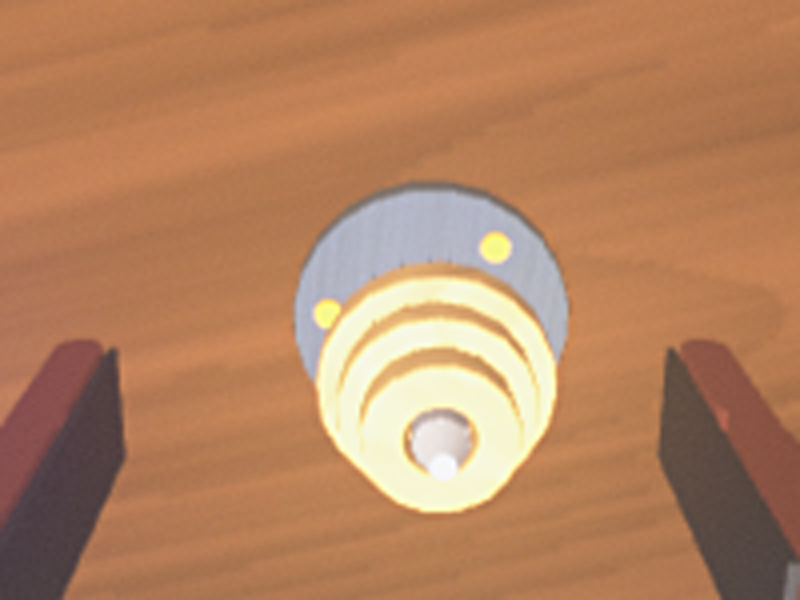

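The picture shows the three laps stacked in order, flat and concentric, with the arbor tip through the top bore at about (330,264). The gripper is clear.

```bash
python3 -c "
from station import manip
print(manip.job_done())"
```

```text
the job is handed in; nothing more can be done
None
```

The wide, middle and narrow laps are on the arbor in that order, flat and home in the last wrist picture, with the gripper released and clear; I handed the job in at about 30 s, and no verdict was returned.

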